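# Hold a board down on the pins of a sprung flashing jig

## Task

Flash the circuit board: lay it flat in the white nest of the plywood jig, its terminal block towards the jig's front (the side where the frame's thumb tab comes down), and let go of it. Then swing the sprung hold-down frame down by its thumb tab until the side catch snaps over and keeps it shut, and let go of that too. Last, push the board down by its heatsink, without forcing it, until the sprung nest meets its stops, and finish while still holding it hard down there; leave the other things on the bench alone.

Things in the scene. Friction and masses are not known exactly. Their poses are not given: they have to be found in the camera images.
- jig: Flashing jig, fixed to the bench: plywood base 225 x 170 x 30 mm (110 mm to the front, 115 to the rear of the origin), white sprung nest in the middle, aluminium hold-down frame hinged at the rear. Origin: centre of underside, straight below the nest's middle; -x is its front, z up. A spring catch stands at x -40, y +66 mm, top 98 mm above the bench; all else but the open frame is below 76 mm.
- nest_seat (a point): Middle of the nest's seat, on which the board's underside rests, 54 mm above the bench while the nest is up; axes as the jig's. The pocket is 93 x 73 mm (x by y): corner walls 4 mm high, above them sloped lead-ins that widen it by 4 mm each side, up to 10 mm above the seat.
- nest (a joint): How far the nest is pushed down against its springs, m: 0 = up, 0.008 = on its hard stops. With the board in, it starts to sink at about 3 N of push and meets the stops at about 10.5 N; 14 to 30 N holds it firmly there, over 60 N is forcing it.
- frame_hinge (a point): Middle of the frame's hinge axis, 90 mm behind the nest's middle, 68 mm above the bench; the axis runs along the jig's y, axes as the jig's.
- frame_tab (a point): Middle of the outer (upper) face of the thumb tab on the frame's free edge, 168 mm from the hinge axis; tab 25 (x) x 44 (y) x 8 mm; axes turn with the frame. Open: frame upright, tab 0.24 m up (its end 0.25 m), outer face to the rear. Shut: face 72 mm above the bench; the heatsink stands through its window, 105 x 96 mm, 45 mm before to 60 mm behind the nest's middle.
- frame (a joint): Angle of the hold-down frame, rad: 1.60 = fully open, upright (a spring returns it there), 0 = down on its limit. Pressing the tab takes about 4 to 6 N. The catch at the side snaps over the frame's pin when the frame is pushed below about 0.01 and then keeps it at about 0.015; let go earlier and it springs open.
- board_center (a point): Circuit board 90 (x) x 70 (y) x 2 mm, about 0.15 kg, lying on a 2 mm mat; in its middle a finned aluminium heatsink, 40 (x) x 30 mm (y), up to 36 mm above the board's underside, clear along both long sides. The point lies in the middle, 18 mm above the underside. x runs from the terminal-block end to the end with two black capacitors (16 mm high); z up.
- board_terminals (a point): Top of the grey screw-terminal block, in the middle of the board's front (-x) edge: 39 mm from the board's middle, 12 mm above its underside. In the nest it points to the jig's front (-x).
- board: The same board as a whole; origin at the centre of its underside.
- meter: Bystander: black multimeter lying on the bench, 160 x 78 x 38 mm; origin at the centre of its underside.
- reel: Bystander: small metal solder reel standing on its flange, 54 mm across, 34 mm high; origin at the centre of its underside.
- driver: Bystander: black-handled screwdriver, 170 mm, lying on the bench.
- tray: Bystander: grey parts tray 120 x 85 x 28 mm; origin at the centre of its underside.
Mind the look-alikes: they are no part of the job. What is shaped like the board but orange or red is not meant.

How it is judged:
On the way, in this order (a step that is already met when the one before it is completed fails the run):
1. the board lies flat in the nest the right way round, let go, with the frame still open (horizontal distance between board_center and nest_seat below 0.005 m and z of board_center in the frame of nest_seat below 0.0205 m and x of board_terminals in the frame of nest_seat below -0.03 m and contact force between the fingers and board below 0.3 N and value of joint frame above 1 rad), for 0.2 s.
2. the frame is down, kept shut by its catch, and let go (value of joint frame below 0.035 rad and contact force between the fingers and jig below 0.3 N), for 0.2 s.
3. the board is pushed down by the robot until the nest is on its stops (value of joint nest above 0.0076 m and contact force between the fingers and board above 8 N), for 0.3 s.
At the end, for the whole second after the job is handed in: The robot's fingers push on the board (over 8 N, none on the jig) and keep the nest on its stops (joint over 7.6 mm, at rest); the board sits in the nest (5 mm of its middle, 2.5 mm of the seat, terminals to the front); the catch keeps the frame shut (under 0.035 rad) (all of step 3 and velocity of joint nest below 0.005 m/s and contact force between the fingers and jig below 1 N and value of joint frame below 0.035 rad and horizontal distance between board_center and nest_seat below 0.005 m and z of board_center in the frame of nest_seat below 0.0205 m and x of board_terminals in the frame of nest_seat below -0.03 m and linear speed of board below 0.01 m/s); the arm keeps its last pose, push and grip.
It fails at once if the board is forced: pushed on the nest or frame with more than 60 N (contact force between board and jig above 60 N).
It fails at once if a bystander is moved more than 30 mm (distance of any of meter, reel, driver, tray from where it was at the start of the episode above 0.03 m).
It also fails if it takes over 72 s, if anything falls off the work surface, if the arm or the gripper's body presses on something with over 40 N, if the wrist force passes 120 N, or if a joint passes its speed limit or range.

## Robot

A 6-joint arm with a two-finger parallel gripper is mounted at the origin on the work surface. World frame = base frame: x ahead of the robot, y to its left, z up, the work surface at z = 0. Lengths are in m, angles in rad, forces in N, time in s.
With the tool pointing down it reaches from about 0.35 to 0.85 m from the base axis. Payload 8.1 kg.
Tool frame: the origin (TCP) lies at the centre of the arm's flange, where the gripper is bolted on; the fingertips stand 186 mm ahead of it and the grasp point (between the pads) lies 167 mm ahead of it (robot.grasp_offset is the distance from the TCP to the grasp point, in m); z points along the fingers, y is the line along which they close (so a half turn about z gives the same grasp; the last joint's range is limited). The gripper opens to 93 mm and grips with 3 to 60 N. Pads are 15 mm wide; open, the fingers measure 128 mm over their backs; the gripper's body (75 mm by 188 mm) begins 65 mm behind the grasp point.
Start: joints at [-1.229, 0.13, 1.488, -0, 1.523, -0.085], TCP at [0.248, -0.546, 0.405] pointing down, gripper open.
Joint ranges: [-2.96, 2.96], [-0.89, 2.26], [0.02, 2.5], [-1.34, 4.48], [0, 2.73], [-2.66, 2.66]. Speed limits (rad/s): [2.39, 2.39, 2.79, 3.14, 3.14, 3.14].

## Interface

Orientations are given as a rotation vector (axis times angle).
In Python, from plant import robot gives the robot as it stands.
- The arm moves only by the tool drive_tool, never from a script. Its argument "moves" is one flat list of numbers, 7 for each row, row after row: the finger opening in mm, from 0 to 93, then the shift along the tool's x, y, z in mm, then the turn, a rotation vector about the tool's x, y, z in degrees. A call has 1 to 8 rows; each row shifts and turns the commanded pose from where the row before left it, along the tool's axes as they then stand; what a row does not reach is not made up. A row lasts 1/10 s, in which the tool goes at most 50 mm and 8.59 degrees, less where a joint would pass 70% of its speed; a pose out of reach is approached as far as the arm can. A call is refused whole if a number of a shift passes 50 or a number of a turn 8.59, either way. A call with a gripper value outside its range is refused whole. The fingers move at their own pace and stop on an object; "grip_force" is the grip in N (left out, the last holds). Time passes only in rows, so rows that do not move let the fingers close. It gives the time, the measured TCP pose, the force, the opening and the grip force at its end, in the units of the state.
- robot.read_state(): the state, without advancing time (a new reading comes with each control period).
- robot.read_camera(name): name is "side" or "top" or "wrist"; returns a dict with "color" (400x640x3 uint8, red, green, blue), "depth" (400x640 float32, m along the optical axis (not along the pixel's ray), 0 where there is no reading), "mtx" (3x3 intrinsics, pixels), "dist_coeffs" ([k1, k2, p1, p2, k3] as OpenCV has them; the pictures are not rectified), "R" (3x3) and "t" (3): a world point X has camera coordinates R X + t. Camera axes: x right, y down, z forward; pixel columns grow to the right and rows downward; lengths in m; the calibration is good to about 2 mm. A picture is of the moment at which its call begins.
- robot.close_job(): hands the job in; it is judged then, once.
The state is a dict: "t": time; "q": joint angles; "dq": joint speeds; "joint_torque": joint torques, N m; "tool_pos": TCP position; "orientation": TCP orientation; "force": force on the tool from outside, world axes, zero at the start; "wrist_torque": the same for the moment, N m; "opening": finger opening in m; "gripper_force": force on a finger pad.
Only numpy, scipy, OpenCV 4.12 (cv2) and the standard library are available. Lean on these libraries where they do the work, as an engineer would, in place of code of your own. Each camera call takes 0.05 s, during which the arm holds its last target. There are 200 camera calls.

## Working session

There is one attempt and no reset: what is moved stays moved. The work goes in short steps, Python scripts to look and compute and a tool call to move; the robot and the scene stay as the last step left them, time stands still between calls to the robot, and variables do not carry over. Pictures are saved under pics/ and viewed, at most 10 in all, crops included, and the job is handed in when it is done.

Besides the shell and the picture viewer there is one more tool, called after "Request:" in YAML: its name, and indented under it one key for each argument. drive_tool: Moves the arm, as the interface text tells. Its arguments: {"type":"object","properties":{"moves":{"type":"array","items":{"type":"number"}},"grip_force":{"type":"number"}},"required":["moves"]}

```bash
mkdir -p pics
cat > h.py <<'E'
import numpy as np, cv2
from plant import robot
from scipy.spatial.transform import Rotation as Ro
def world(c):
    d=c["depth"]; h,w=d.shape
    u,v=np.meshgrid(np.arange(w),np.arange(h))
    p=cv2.undistortPoints(np.stack([u,v],-1).reshape(-1,1,2).astype(np.float64),c["mtx"],c["dist_coeffs"]).reshape(h,w,2)
    P=np.dstack([p[...,0]*d,p[...,1]*d,d])
    W=(P-c["t"])@c["R"]; W[d==0]=np.nan
    return W
def save(c,n): cv2.imwrite("pics/%s.png"%n,c["color"][...,::-1])
E
python3 - <<'E'
from h import *
for n in("top","side"):
    c=robot.read_camera(n); save(c,n+"0"); np.save(n+"0.npy",world(c)); print(n,-c["R"].T@c["t"])
s=robot.read_state(); print(s)
E
```

```text
top [0.38709305 0.03531938 1.23339533]
side [-0.01104998  1.01794833  0.73929488]
{'t': 0.1, 'q': array([-1.22937880e+00,  1.31073027e-01,  1.48917534e+00,  1.34105289e-05,
        1.52300038e+00, -8.53990621e-02]), 'dq': array([-0.00029212, -0.0010024 , -0.00306705, -0.00210563,  0.00212793,
       -0.00104645]), 'joint_torque': array([ 2.04055446e-03, -5.61341035e+01, -4.93095124e+01,  7.71248178e-02,
        2.91421416e-02, -5.42419127e-05]), 'tool_pos': array([ 0.24833825, -0.5459654 ,  0.4037969 ]), 'orientation': array([-3.06871807e+00, -6.65015258e-01,  3.11061249e-04]), 'force': array([ 0.17222631,  0.42696689, -0.00670705]), 'wrist_torque': array([ 0.02419027,  0.01812798, -0.00292688]), 'gripper_force': 0.0, 'opening': 0.09316555609683476}
```

View pics/top0.png

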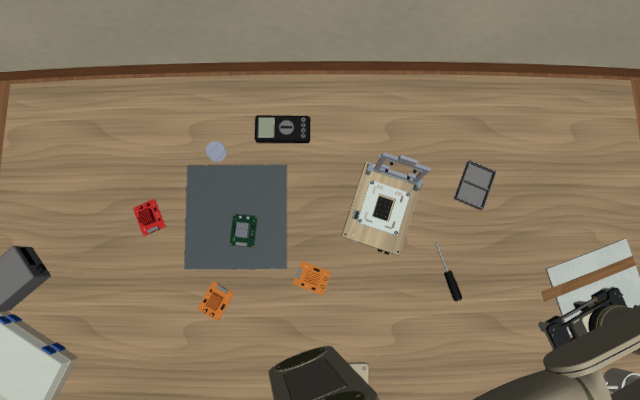

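View pics/side0.png

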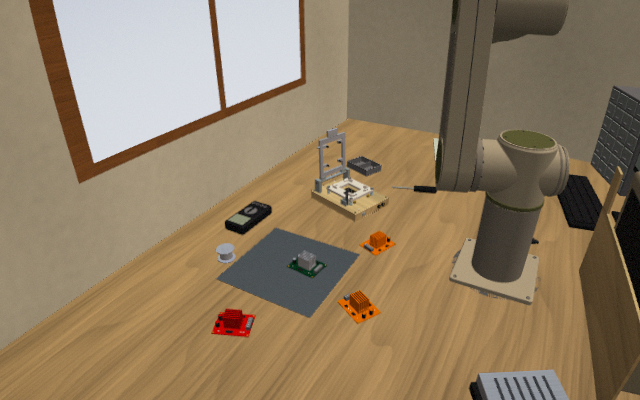

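Top view: the green board is on the mat at (243,231) and the jig at (383,208), with its frame open at the rear, at (403,165). The terminal block is at (242,244), on the robot side. The bystanders stand well apart. Next I'll measure the board and the jig.

Run:
```python
from h import *
W=np.load("top0.npy"); im=cv2.imread("pics/top0.png")
a=cv2.resize(im[200:260,210:280],None,fx=5.5,fy=5.5,interpolation=cv2.INTER_CUBIC)
b=cv2.resize(im[145:260,335:435],None,fx=4,fy=4,interpolation=cv2.INTER_CUBIC)
o=np.zeros((460,800,3),np.uint8);o[:330,:385]=a;o[:460,395:795]=b;cv2.imwrite("pics/crop1.png",o)
hsv=cv2.cvtColor(im,cv2.COLOR_BGR2HSV)
X,Y,Z=W[...,0],W[...,1],W[...,2]
g=(hsv[...,0]>45)&(hsv[...,0]<90)&(hsv[...,1]>90); g[:200]=0;g[260:]=0;g[:,:215]=0;g[:,275:]=0
pts=W[g]; print(len(pts),np.nanmedian(pts[:,2]))
r=cv2.minAreaRect(pts[:,:2].astype(np.float32)); print("board",r)
box=np.zeros(Z.shape,bool);box[205:258,222:265]=1
hs=box&(Z>.028); print("hs",hs.sum(),np.nanmax(Z[box]),cv2.minAreaRect(W[hs][:,:2].astype(np.float32)))
box=np.zeros(Z.shape,bool);box[150:260,335:435]=1
ply=box&(Z>.022)&(Z<.037); print("ply",ply.sum(),cv2.minAreaRect(W[ply][:,:2].astype(np.float32)))
wh=box&(hsv[...,1]<45)&(hsv[...,2]>190)&(Z>.045)&(Z<.072);print("nest",wh.sum(),np.median(Z[wh]),cv2.minAreaRect(W[wh][:,:2].astype(np.float32)))
fr=box&(Z>.15);print("frame",W[fr].mean(0),np.nanmax(Z[fr]),cv2.minAreaRect(W[fr][:,:2].astype(np.float32)))
for u,v in((243,231),(243,243),(237,220),(383,208)):print(u,v,W[v,u])
```

```text
390 0.004704459191027716
board ((0.47954636812210083, 0.23604068160057068), (0.06641129404306412, 0.08946339040994644), 81.31390380859375)
hs 130 0.04403402670547235 ((0.48033401370048523, 0.23503556847572327), (0.031109174713492393, 0.039951834827661514), 84.14778137207031)
ply 2591 ((0.5345572233200073, -0.1561277210712433), (0.17159225046634674, 0.2339363545179367), 70.73571014404297)
nest 1181 0.05482417297778449 ((0.5358604788780212, -0.1569518893957138), (0.11526133120059967, 0.1241239383816719), 71.458740234375)
frame [ 0.62193866 -0.18574074  0.21553131] 0.2518648441413564 ((0.6227999925613403, -0.18213868141174316), (0.1315501630306244, 0.015027050860226154), 71.00556945800781)
243 231 [0.47579021 0.23207709 0.02926408]
243 243 [0.44323232 0.23427778 0.01381867]
237 220 [0.50896347 0.25336999 0.00576682]
383 208 [ 0.53466361 -0.15746519  0.04125262]
```

View pics/crop1.png

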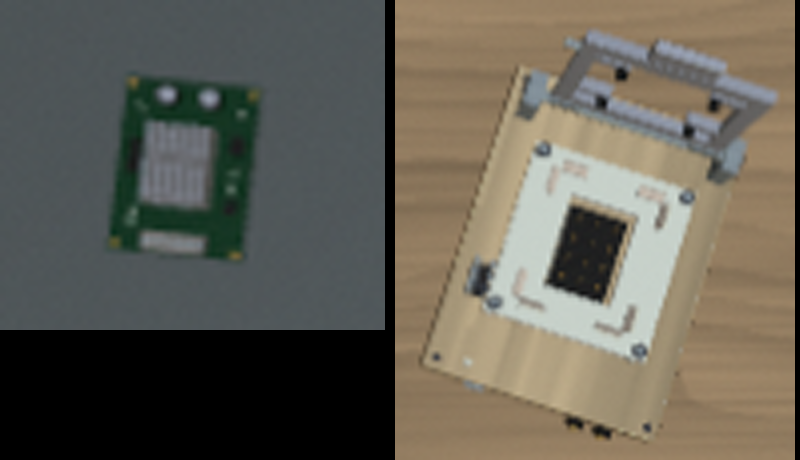

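The board is at about (0.480, 0.2355) with yaw about −8°, and the jig at about (0.535, −0.157) with yaw about −19°; the measured sizes match those given. I'm moving above the board now.

Request:
drive_tool:
  moves: [93,0,0,0,0,0,8,93,0,0,0,0,0,8,93,0,0,0,0,0,8,93,0,0,0,0,0,8,93,6,-47,0,0,0,0,93,6,-47,0,0,0,0,93,6,-47,0,0,0,0,93,6,-47,0,0,0,0]

```text
t: 0.9
tool_pos: [0.2969, -0.3612, 0.404]
orientation: [-3.134, 0.208, 0.001]
force: [0.9, 0.2, -0.3]
opening: 0.0933
gripper_force: 0.0
```

Request:
drive_tool:
  moves: [93,6,-47,0,0,0,0,93,6,-47,0,0,0,0,93,6,-47,0,0,0,0,93,6,-47,0,0,0,0,93,6,-47,0,0,0,0,93,6,-47,0,0,0,0,93,6,-47,0,0,0,0,93,6,-47,0,0,0,0]

```text
t: 1.7
tool_pos: [0.3937, 0.0055, 0.4047]
orientation: [3.135, -0.207, 0.001]
force: [0.5, -0.2, 0.0]
opening: 0.093
gripper_force: 0.0
```

Request:
drive_tool:
  moves: [93,7,-47,20,0,0,0,93,7,-47,20,0,0,0,93,7,-47,20,0,0,0,93,7,-47,20,0,0,0,93,7,-40,0,0,0,0,93,0,0,0,0,0,0]

```text
t: 2.3
tool_pos: [0.4567, 0.223, 0.3254]
orientation: [-3.135, 0.201, 0.004]
force: [-0.3, -1.1, -0.2]
opening: 0.093
gripper_force: 0.0
```

```bash
cat >> h.py <<'E'
def tool():
    s=robot.read_state(); R=Ro.from_rotvec(s["orientation"]).as_matrix(); return s,np.array(s["tool_pos"]),R
E
python3 - <<'E'
from h import *
s,p,R=tool(); print(s["t"],p,R.round(3),s["q"])
c=robot.read_camera("wrist"); save(c,"w1"); W=world(c); np.save("w1.npy",W)
im=c["color"][...,::-1].copy();hsv=cv2.cvtColor(im,cv2.COLOR_BGR2HSV)
Z=W[...,2]
near=np.hypot(W[...,0]-.48,W[...,1]-.2355)<.08
g=(hsv[...,0]>45)&(hsv[...,0]<90)&(hsv[...,1]>90)&near
print(g.sum(),np.median(Z[g]),cv2.minAreaRect(W[g][:,:2].astype(np.float32)))
h=near&(Z>.030)&(Z<.05); print(h.sum(),np.percentile(Z[h],95),cv2.minAreaRect(W[h][:,:2].astype(np.float32)))
E
```

```text
2.3 [0.45674952 0.22303734 0.32539406] [[ 0.992 -0.127 -0.003]
 [-0.127 -0.992  0.   ]
 [-0.003 -0.    -1.   ]] [ 3.52875474e-01 -6.56089970e-02  1.83516025e+00  1.29425879e-03
  1.37442707e+00  2.05125078e+00]
3846 0.004471505735336161 ((0.47779786586761475, 0.22191105782985687), (0.10023732483386993, 0.08940412104129791), 83.75385284423828)
916 0.03947716592214551 ((0.47895029187202454, 0.2365705370903015), (0.030021198093891144, 0.04030831158161163), 83.71489715576172)
```

View pics/w1.png

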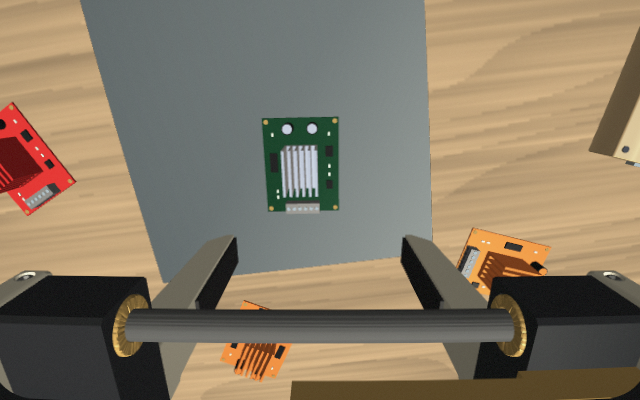

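Wrist view: the green board is centred at (301,165), with the terminals towards the robot at (303,209) and the capacitors at (300,129). The heatsink centre measures (0.479, 0.2365), yaw −6.3°, which agrees with the top camera. Next: descend and grip.

Request:
drive_tool:
  moves: [80,10,-8,0,0,0,-1,80,10,-8,0,0,0,0,80,0,0,35,0,0,0,80,0,0,35,0,0,0,80,0,0,35,0,0,0,80,0,0,15,0,0,0,80,0,0,10,0,0,0,80,0,0,0,0,0,0]
  grip_force: 20

```text
t: 3.15
tool_pos: [0.4786, 0.2323, 0.1968]
orientation: [3.136, -0.18, -0.002]
force: [-0.6, 0.5, -0.6]
opening: 0.0802
gripper_force: 0.0
```

Request:
drive_tool:
  moves: [20,0,0,0,0,0,0,20,0,0,0,0,0,0,20,0,0,0,0,0,0,20,0,0,0,0,0,0,20,0,0,0,0,0,0,20,0,0,0,0,0,0,20,0,0,0,0,0,0,20,0,0,0,0,0,0]
  grip_force: 20

```text
t: 3.95
tool_pos: [0.4788, 0.233, 0.1973]
orientation: [-3.136, 0.179, -0.001]
force: [-0.4, 1.7, 0.9]
opening: 0.0297
gripper_force: 20.0
```

Gripped: the opening is 29.7 mm against a 30 mm heatsink. Lifting, turning to the jig's yaw and moving in front of it for a closer look.

Request:
drive_tool:
  moves: [20,0,0,-20,0,0,0,20,0,0,-40,0,0,0,20,0,0,-45,0,0,0,20,0,0,-40,0,0,0,20,0,0,0,0,0,6.2,20,0,0,0,0,0,6.2,20,9,40,0,0,0,0,20,9,40,0,0,0,0]

```text
t: 4.75
tool_pos: [0.4692, 0.151, 0.3416]
orientation: [3.099, -0.513, -0.001]
force: [1.5, -0.4, -1.2]
opening: 0.0301
gripper_force: 20.0
```

Request:
drive_tool:
  moves: [20,9,45,0,0,0,0,20,9,45,0,0,0,0,20,9,45,0,0,0,0,20,9,45,0,0,0,0,20,9,45,0,0,0,0,20,7,45,0,0,0,0,20,0,0,0,0,0,0,20,0,0,0,0,0,0]

```text
t: 5.55
tool_pos: [0.4308, -0.1218, 0.3417]
orientation: [-3.097, 0.522, 0.002]
force: [0.2, 0.8, -1.4]
opening: 0.0298
gripper_force: 20.0
```

Run:
```python
from h import *
s,p,R=tool(); print(s["t"],p,R.round(3),s["q"],s["opening"])
c=robot.read_camera("wrist"); save(c,"w2"); W=world(c); np.save("w2.npy",W)
im=c["color"][...,::-1].copy();hsv=cv2.cvtColor(im,cv2.COLOR_BGR2HSV)
X,Y,Z=W[...,0],W[...,1],W[...,2]
near=np.hypot(X-.535,Y+.157)<.16
wh=near&(hsv[...,1]<40)&(hsv[...,2]>150)&(Z>.045)&(Z<.072)
wh=cv2.morphologyEx(wh.astype(np.uint8),cv2.MORPH_OPEN,np.ones((5,5)))>0
print("nest",wh.sum(),np.median(Z[wh]),cv2.minAreaRect(W[wh][:,:2].astype(np.float32)))
ply=near&(Z>.024)&(Z<.036);print("ply",ply.sum(),cv2.minAreaRect(W[ply][:,:2].astype(np.float32)))
G=(W-[p[0],p[1],p[2]])@R  # tool frame
b=(hsv[...,0]>45)&(hsv[...,0]<90)&(hsv[...,1]>90)&(G[...,2]>.14)&(G[...,2]<.22)
print("board in tool",b.sum(),np.percentile(G[b],[1,50,99],axis=0))
```

```text
5.55 [ 0.43082014 -0.1217895   0.34173646] [[ 0.945 -0.328 -0.001]
 [-0.328 -0.945  0.001]
 [-0.001 -0.    -1.   ]] [-3.90226323e-01 -2.55891365e-01  1.97386464e+00  2.60296517e-04
  1.42466907e+00  1.51448426e+00] 0.02975085681540583
nest 15114 0.05451015535028992 ((0.5263339877128601, -0.15140452980995178), (0.12028113752603531, 0.10642575472593307), 70.80496215820312)
ply 13680 ((0.506549596786499, -0.14629414677619934), (0.1707189977169037, 0.16016359627246857), 70.84642028808594)
board in tool 5787 [[-0.03388411 -0.0340339   0.18313203]
 [ 0.02711175 -0.00042865  0.19286994]
 [ 0.04435407  0.03421293  0.19428421]]
```

View pics/w2.png

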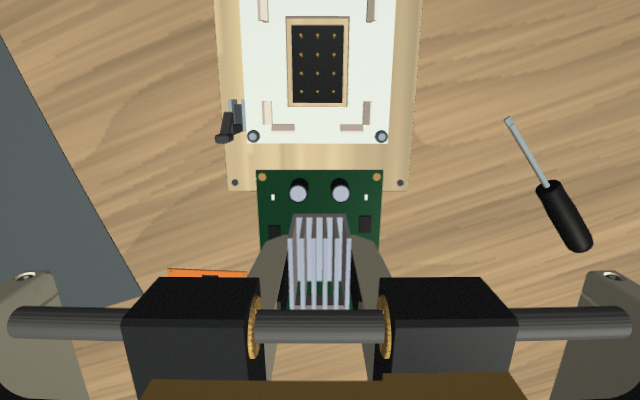

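The board is held centred (its middle is within 1 mm of the grasp axis) with the capacitors towards the rear, and the yaw matches the jig. Wrist view: the nest hole is at (318,62), the front screws at (253,136) and (381,136), the catch at (230,120). Now I'll fix the nest's middle from these features.

```bash
cat >> h.py <<'E'
def ray(c,uv,z):
    p=cv2.undistortPoints(np.array([[uv]],float),c["mtx"],c["dist_coeffs"])[0,0]
    d=c["R"].T@np.array([p[0],p[1],1]); o=-c["R"].T@c["t"]; return o+d*(z-o[2])/d[2]
E
python3 - <<'E'
from h import *
s,p,R=tool()
cw=robot.read_camera("wrist"); ct=robot.read_camera("top")
f=lambda P:((P-p)@R*1000).round(1)
im=cw["color"].astype(int)
for n,uv in(("holeTL",(288,18)),("holeBR",(348,105)),("holeTR",(348,18)),("holeBL",(288,105)),("scrL",(253,136)),("scrR",(381,136)),("wallL",(266,101)),("wallR",(369,101))): print(n,f(ray(cw,uv,.055)))
for n,uv in(("screws c",(384,207.2)),("hole c",(383.3,208)),("pocket c",(383.8,207))): print("top",n,f(ray(ct,uv,.055)))
W=world(cw);G=(W-p)@R*1000
Z=W[...,2]
# tall corner walls > 6mm above seat
m=(Z>.0585)&(Z<.070)&(np.hypot(W[...,0]-.535,W[...,1]+.157)<.075)
m=cv2.morphologyEx(m.astype(np.uint8),cv2.MORPH_OPEN,np.ones((2,2)))
n,l,st,ce=cv2.connectedComponentsWithStats(m)
for i in range(1,n):
    if st[i,4]>15: print(st[i],np.percentile(G[l==i],[2,98],axis=0).round(1).tolist())
E
```

```text
holeTL [140.6 -23.1 286.6]
holeBR [ 77.6  23.1 286.7]
holeTR [140.5  21.7 286.6]
holeBL [ 77.6 -24.7 286.7]
scrL [ 53.1 -54.  286.7]
scrR [ 53.1  50.7 286.7]
wallL [ 80.7 -42.1 286.7]
wallR [ 80.7  39.8 286.6]
top screws c [110.8   1.5 286.6]
top hole c [108.1   0.3 286.6]
top pocket c [111.2   0.8 286.6]
[260   0  11  22 208] [[nan, nan, nan], [nan, nan, nan]]
[370   0  11  23 229] [[137.6, 37.3, 277.0], [151.3, 45.3, 287.6]]
[264 102  10  24 209] [[nan, nan, nan], [nan, nan, nan]]
[365 102  11  24 211] [[61.9, 36.9, 277.3], [80.0, 44.6, 288.0]]
[274 125  23  10 210] [[54.6, -35.7, 277.2], [62.1, -18.7, 287.6]]
[343 126  23   9 195] [[nan, nan, nan], [nan, nan, nan]]
```

Hole, walls and front edge agree on the nest's middle: +109 mm in x and −0.5 mm in y in tool axes. The seat is 93 mm of descent below.

Request:
drive_tool:
  moves: [20,30,0,0,0,0,0,20,40,0,0,0,0,0,20,30,0,0,0,0,0,20,9,-0.5,0,0,0,0,20,0,0,30,0,0,0,20,0,0,30,0,0,0,20,0,0,15,0,0,0,20,0,0,0,0,0,0]

```text
t: 6.5
tool_pos: [0.5333, -0.1543, 0.2642]
orientation: [-3.098, 0.514, 0.009]
force: [-0.5, -0.9, -1.5]
opening: 0.0299
gripper_force: 20.0
```

Run:
```python
from h import *
s,p,R=tool(); print(s["t"],p,s["force"],np.degrees(np.arctan2(R[1,0],R[0,0])),R[:,2])
ref=np.array([.43082,-.12179,.34174])
print("moved",((p-ref)@R*1000).round(1))
c=robot.read_camera("wrist"); save(c,"w3")
```

```text
6.5 [ 0.53325136 -0.1542803   0.26424045] [-0.45683604 -0.90937864 -1.4700305 ] -18.857689050090308 [-0.00543452  0.00219138 -0.99998283]
moved [107.9  -2.3  76.9]
```

View pics/w3.png

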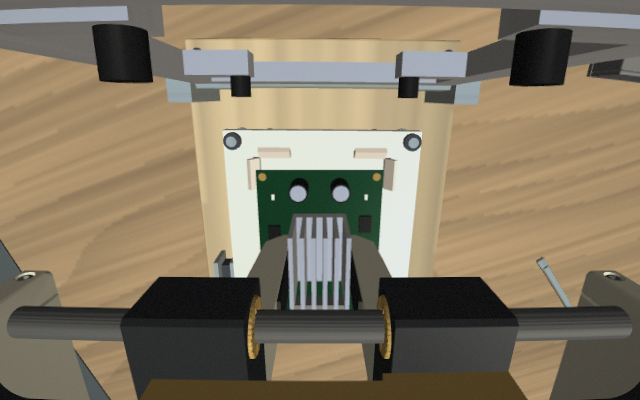

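Wrist view: the board, at (320,205), is above the nest; the rear pocket walls are at (273,153) and (371,153), with side walls at (254,172) and (389,174). It looks close to centred; I'll measure the offset now.

Run:
```python
from h import *
s,p,R=tool()
cw=robot.read_camera("wrist")
f=lambda P:((P-p)@R*1000).round(1)
for n,uv,z in(("scrL",(232,141),.055),("scrR",(413,142),.055),("wallL in",(259,165),.064),("wallR in",(385,165),.064),("rear in L",(275,157),.064),("rear in R",(370,157),.064),("bTL",(258,170),p[2]-.193),("bTR",(383,170),p[2]-.193)): print(n,f(ray(cw,uv,z)))
W=world(cw);G=(W-p)@R*1000;Z=W[...,2]
for r0,r1,c0,c1 in((145,200,244,264),(145,200,380,400),(145,162,255,292),(145,162,352,390)):
    m=np.zeros(Z.shape,bool);m[r0:r1,c0:c1]=1;m&=(Z>.0575)&(Z<.066)
    if m.any(): print(m.sum(),np.nanpercentile(G[m],[3,97],axis=0).round(1).tolist())
print(f(p),p)
```

```text
scrL [ 58.5 -51.3 211.2]
scrR [ 57.9  55.7 211.2]
wallL in [ 45.8 -34.3 202.2]
wallR in [ 45.8  38.  202.2]
rear in L [ 50.5 -25.  202.2]
rear in R [ 50.4  29.2 202.2]
bTL [ 44.9 -33.3 192.9]
bTR [ 44.9  35.1 192.9]
351 [[30.6, -41.5, 201.8], [53.4, -32.4, 207.4]]
432 [[30.0, 35.7, 202.0], [52.6, 44.1, 207.8]]
335 [[47.7, -34.8, 201.7], [54.2, -17.0, 207.5]]
346 [[47.6, 20.1, 202.0], [54.1, 37.5, 207.7]]
[0. 0. 0.] [ 0.53404988 -0.15483499  0.26635713]
```

Request:
drive_tool:
  moves: [20,0.5,1,4,0,0,0,20,0,0,4,0,0,0,20,0,0,4,0,0,0,20,0,0,3,0,0,0,20,0,0,2,0,0,0,20,0,0,0,0,0,0,20,0,0,0,0,0,0,20,0,0,0,0,0,0]

```text
t: 7.4
tool_pos: [0.5348, -0.157, 0.2503]
orientation: [3.099, -0.517, 0.0]
force: [-0.1, -0.2, -1.6]
opening: 0.0299
gripper_force: 20.0
```

Request:
drive_tool:
  moves: [20,0,0,1,0,0,0,20,0,0,0.7,0,0,0,20,0,0,0,0,0,0,20,0,0,0,0,0,0]

```text
t: 7.8
tool_pos: [0.5349, -0.157, 0.249]
orientation: [3.099, -0.517, 0.001]
force: [-1.8, 0.0, 3.4]
opening: 0.03
gripper_force: 20.0
```

Contact shows at the expected seat height, so I'm releasing, backing up and looking.

Request:
drive_tool:
  moves: [55,0,0,0,0,0,0,55,0,0,0,0,0,0,55,0,0,0,0,0,0,55,0,0,0,0,0,0,55,0,0,-20,0,0,0,55,0,0,-40,0,0,0,55,0,0,-40,0,0,0,55,0,0,-10,0,0,0]

```text
t: 8.6
tool_pos: [0.5359, -0.1574, 0.3641]
orientation: [3.097, -0.517, 0.012]
force: [-0.5, -0.7, 1.3]
opening: 0.0547
gripper_force: 0.0
```

Request:
drive_tool:
  moves: [0,-40,0,-10,0,0,0,0,-40,0,0,0,0,0,0,-20,0,0,0,0,0,0,0,0,0,0,0,0,0,0,0,0,0,0,0]

```text
t: 9.1
tool_pos: [0.4403, -0.1246, 0.3685]
orientation: [3.099, -0.517, 0.002]
force: [0.4, 0.1, 0.7]
opening: 0.0195
gripper_force: 0.0
```

Run:
```python
from h import *
s,p,R=tool(); print(s["t"],p,s["force"])
c=robot.read_camera("wrist"); save(c,"w4"); W=world(c)
J=np.array([.5349,-.157,.054]); G=(W-J)@R*1000
im=c["color"][...,::-1].copy();hsv=cv2.cvtColor(im,cv2.COLOR_BGR2HSV)
b=(hsv[...,0]>45)&(hsv[...,0]<90)&(hsv[...,1]>90)&(abs(G[...,0])<60)&(abs(G[...,1])<50)
A=np.c_[G[b][:,:2],np.ones(b.sum())]; zz=-G[b][:,2]; k=zz<6
print(b.sum(),np.percentile(G[b],[1,50,99],axis=0).round(1).tolist(),"plane",np.linalg.lstsq(A[k],zz[k],rcond=None)[0])
```

```text
9.1 [ 0.44028035 -0.12458044  0.36848809] [0.44063446 0.14591578 0.68543926]
5205 [[-43.2, -34.0, -4.3], [4.6, 0.1, -2.5], [44.1, 34.1, -0.6]] plane [-3.36612831e-04 -7.84580520e-04  2.46810766e+00]
```

View pics/w4.png

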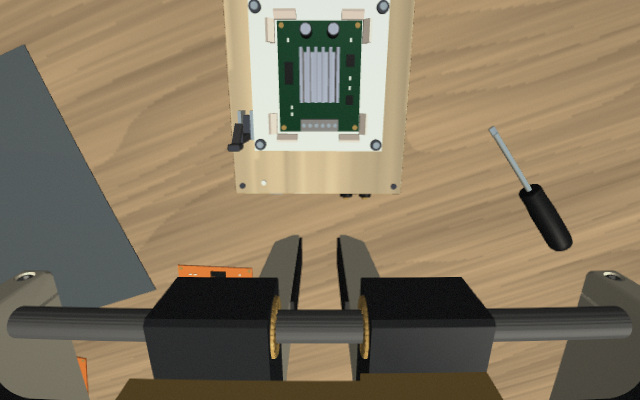

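The board is seated flat (top plane level, 2.5 mm above the seat) and centred, with the terminals at the front (318,126). Next I'll close the fingers and go up and behind the frame's tab.

Request:
drive_tool:
  moves: [0,0,0,-35,0,0,0,0,0,0,-35,0,0,0,0,0,0,-37,0,0,0,0,45,0,0,0,0,0,0,45,0,0,0,0,0,0,45,0,0,0,0,0,0,45,0,0,0,0,0,0,45,0,0,0,0,0]

```text
t: 9.95
tool_pos: [0.6556, -0.1985, 0.4741]
orientation: [-3.099, 0.517, 0.0]
force: [0.0, -0.8, 0.9]
opening: 0.0005
gripper_force: 0.0
```

Request:
drive_tool:
  moves: [0,0,0,0,0,0,0,0,0,0,0,0,0,0]

```text
t: 10.15
tool_pos: [0.6545, -0.1982, 0.4717]
orientation: [-3.098, 0.517, 0.007]
force: [0.2, -0.4, 1.2]
opening: 0.0004
gripper_force: 0.0
```

```bash
cat >> h.py <<'E'
J=np.array([.5350,-.157,0]); a=np.radians(-19.1)
RJ=np.array([[np.cos(a),-np.sin(a),0],[np.sin(a),np.cos(a),0],[0,0,1]])
def jig(P): return (np.asarray(P)-J)@RJ
E
python3 - <<'E'
from h import *
s,p,R=tool(); print(s["t"],p,s["opening"],(jig(p)*1000).round(1),R.round(3))
c=robot.read_camera("top"); W=jig(world(c))*1000
m=(W[...,2]>222)&(W[...,2]<256)&(abs(W[...,1])<70)&(abs(W[...,0]-95)<12)
print(m.sum(),np.percentile(W[m],[2,50,98],axis=0).round(1))
c=robot.read_camera("side"); W=jig(world(c))*1000; save(c,"s5")
m=(W[...,2]>225)&(W[...,2]<256)&(abs(W[...,1])<70)&(W[...,0]>75)&(W[...,0]<104)
print(m.sum(),np.percentile(W[m],[2,50,98],axis=0).round(1))
E
```

```text
10.15 [ 0.65454602 -0.19821409  0.47170315] 0.00040799185383856703 [1.265e+02 2.000e-01 4.717e+02] [[ 0.946 -0.325 -0.004]
 [-0.325 -0.946  0.002]
 [-0.005 -0.    -1.   ]]
88 [[ 89.1 -58.6 222.2]
 [ 93.  -21.9 224.3]
 [ 97.5  57.4 248. ]]
71 [[ 86.4 -18.  225.4]
 [ 90.5   5.4 236.3]
 [ 97.2  25.5 247. ]]
```

The tab's rear face is at jig x ≈ 98 mm and the fingers are clear behind it. Lowering to the tab's height and feeling forward for contact.

Request:
drive_tool:
  moves: [0,0,0,25,0,0,0,0,0,0,25,0,0,0,0,0,0,0,0,0,0,0,-8,0,0,0,0,0,0,-6,0,0,0,0,0,0,-4,0,0,0,0,0,0,0,0,0,0,0,0,0,0,0,0,0,0]

```text
invalid input at $.moves: expected a multiple of 7 numbers
```

Request:
drive_tool:
  moves: [0,-3,0,0,0,0,0,0,-3,0,0,0,0,0,0,0,0,0,0,0,0]

```text
t: 10.55
tool_pos: [0.6462, -0.1952, 0.4773]
orientation: [3.098, -0.517, 0.004]
force: [0.6, -0.5, -0.2]
opening: 0.0006
gripper_force: 0.0
```

Run:
```python
from h import *
s,p,R=tool(); print(s["t"],(jig(p)*1000).round(1),s["force"])
th=np.arange(1.6,-.01,-.1); T=np.c_[90-168*np.cos(th)+4*np.sin(th),68+168*np.sin(th)+4*np.cos(th)]
print(np.c_[th[1:],T[1:],np.diff(T,axis=0)].round(1))
```

```text
10.55 [1.176e+02 3.000e-01 4.773e+02] [ 0.60053595 -0.53902354 -0.16523066]
[[ 1.500e+00  8.210e+01  2.359e+02 -1.680e+01  1.000e-01]
 [ 1.400e+00  6.540e+01  2.342e+02 -1.670e+01 -1.600e+00]
 [ 1.300e+00  4.890e+01  2.309e+02 -1.650e+01 -3.300e+00]
 [ 1.200e+00  3.290e+01  2.260e+02 -1.610e+01 -4.900e+00]
 [ 1.100e+00  1.740e+01  2.195e+02 -1.550e+01 -6.500e+00]
 [ 1.000e+00  2.600e+00  2.115e+02 -1.480e+01 -8.000e+00]
 [ 9.000e-01 -1.130e+01  2.021e+02 -1.390e+01 -9.400e+00]
 [ 8.000e-01 -2.420e+01  1.913e+02 -1.290e+01 -1.080e+01]
 [ 7.000e-01 -3.590e+01  1.793e+02 -1.170e+01 -1.200e+01]
 [ 6.000e-01 -4.640e+01  1.662e+02 -1.050e+01 -1.310e+01]
 [ 5.000e-01 -5.550e+01  1.521e+02 -9.100e+00 -1.410e+01]
 [ 4.000e-01 -6.320e+01  1.371e+02 -7.700e+00 -1.490e+01]
 [ 3.000e-01 -6.930e+01  1.215e+02 -6.100e+00 -1.560e+01]
 [ 2.000e-01 -7.390e+01  1.053e+02 -4.500e+00 -1.620e+01]
 [ 1.000e-01 -7.680e+01  8.880e+01 -2.900e+00 -1.650e+01]
 [-0.000e+00 -7.800e+01  7.200e+01 -1.200e+00 -1.680e+01]]
```

The first call was refused because I miscounted its numbers. The fingers are still above and behind the tab, so I'm repeating the descent.

Request:
drive_tool:
  moves: [0,0,0,25,0,0,0,0,0,0,27,0,0,0,0,0,0,0,0,0,0,0,-6,0,0,0,0,0,0,-4,0,0,0,0,0,0,0,0,0,0,0,0]

```text
t: 11.15
tool_pos: [0.6376, -0.1922, 0.426]
orientation: [3.098, -0.517, 0.005]
force: [-0.2, -0.9, 0.0]
opening: 0.0004
gripper_force: 0.0
```

Request:
drive_tool:
  moves: [0,-3,0,0,0,0,0,0,-3,0,0,0,0,0,0,0,0,0,0,0,0]

```text
t: 11.45
tool_pos: [0.6319, -0.1903, 0.424]
orientation: [3.099, -0.517, 0.001]
force: [0.8, -0.7, 0.7]
opening: 0.0002
gripper_force: 0.3
```

Request:
drive_tool:
  moves: [0,-5,0,0,0,0,0,0,-5,0,0,0,0,0,0,-5,0,0,0,0,0,0,0,0,0,0,0,0]

```text
t: 11.85
tool_pos: [0.6174, -0.1853, 0.4234]
orientation: [-3.099, 0.517, 0.001]
force: [1.0, 0.1, -0.4]
opening: 0.0006
gripper_force: 0.4
```

Run:
```python
from h import *
s,p,R=tool(); print(s["t"],(jig(p)*1000).round(1),s["force"])
c=robot.read_camera("side"); i=c["color"][...,::-1]; cv2.imwrite("pics/s6.png",cv2.resize(i[90:230,260:440],None,fx=3.5,fy=3.5))
```

```text
11.85 [8.710e+01 2.000e-01 4.234e+02] [ 1.04930542  0.09376783 -0.4023663 ]
```

View pics/s6.png

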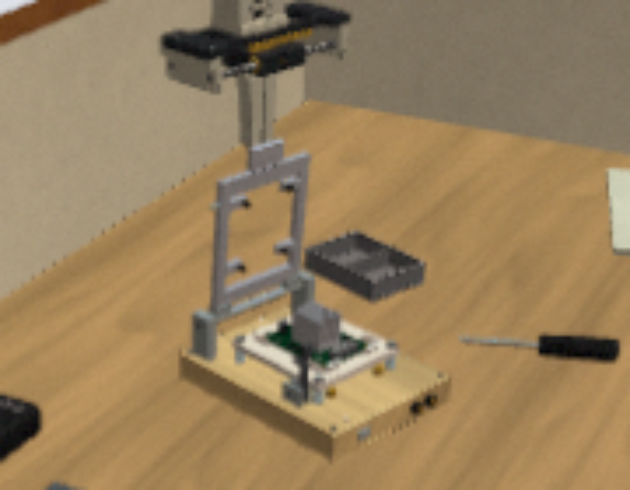

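The side view shows the fingers behind the tab at (265,150), already pushing lightly. I'm following the tab's arc now.

Request:
drive_tool:
  moves: [0,-16,0,3,0,0,0,0,-16,0,4,0,0,0,0,-16,0,5,0,0,0,0,-16,0,6.5,0,0,0,0,-15,0,8,0,0,0,0,-14,0,9.5,0,0,0,0,-13,0,11,0,0,0,0,0,0,0,0,0,0]

```text
t: 12.7
tool_pos: [0.5166, -0.1507, 0.3752]
orientation: [-3.098, 0.517, 0.003]
force: [1.7, 0.0, 1.8]
opening: 0.0007
gripper_force: 1.0
```

Run:
```python
from h import *
s,p,R=tool(); q=jig(p)*1000; print(s["t"],q.round(1),(s["force"]@RJ).round(1)); 
cx,cz=q[0]-7.5,q[2]-186; print("corner",cx,cz,"target x,z at .8: -24.2 191.3; r",np.hypot(cx-90,cz-68),"theta",np.arctan2(cz-68,90-cx)-4/168)
```

```text
12.7 [-19.4  -0.  375.2] [1.6 0.6 1.8]
corner -26.948294797304772 189.2140148527339 target x,z at .8: -24.2 191.3; r 168.43319462836325 theta 0.779497703357597
```

On the arc: r = 168 mm, θ = 0.78. Continuing down.

Request:
drive_tool:
  moves: [0,-9,0,10,0,0,0,0,-10,0,13,0,0,0,0,-9,0,14,0,0,0,0,-8,0,15,0,0,0,0,-6,0,15,0,0,0,0,-5,0,16,0,0,0,0,-4,0,14,0,0,0,0,0,0,0,0,0,0]

```text
t: 13.5
tool_pos: [0.4693, -0.1346, 0.2785]
orientation: [-3.099, 0.517, 0.001]
force: [1.0, 0.2, 4.9]
opening: 0.0006
gripper_force: 1.7
```

Request:
drive_tool:
  moves: [0,-2,0,8,0,0,0,0,-1,0,5,0,0,0,0,0,0,3,0,0,0,0,0,0,2,0,0,0,0,0,0,0,0,0,0]

```text
t: 14.0
tool_pos: [0.467, -0.1338, 0.2619]
orientation: [3.099, -0.517, 0.001]
force: [2.8, -0.4, 3.3]
opening: 0.0006
gripper_force: 1.7
```

Request:
drive_tool:
  moves: [0,0,0,2,0,0,0,0,0,0,2,0,0,0,0,0,0,0,0,0,0]

```text
t: 14.3
tool_pos: [0.4668, -0.1337, 0.2577]
orientation: [3.099, -0.517, 0.001]
force: [2.3, -1.4, 6.2]
opening: 0.0009
gripper_force: 3.2
```

Request:
drive_tool:
  moves: [0,0,0,1,0,0,0,0,0,0,0,0,0,0]

```text
t: 14.5
tool_pos: [0.4669, -0.1337, 0.2572]
orientation: [3.098, -0.517, 0.001]
force: [-0.0, -1.5, 9.2]
opening: 0.0003
gripper_force: 4.3
```

Request:
drive_tool:
  moves: [0,0,0,1.5,0,0,0,0,0,0,0,0,0,0,0,0,0,0,0,0,0]

```text
t: 14.8
tool_pos: [0.4669, -0.1337, 0.2563]
orientation: [3.099, -0.517, 0.001]
force: [-2.3, 1.2, 15.2]
opening: 0.0003
gripper_force: 7.6
```

Request:
drive_tool:
  moves: [0,0,0,1.5,0,0,0,0,0,0,0,0,0,0,0,0,0,0,0,0,0]

```text
t: 15.1
tool_pos: [0.4669, -0.1337, 0.2552]
orientation: [3.098, -0.517, 0.001]
force: [-4.9, 1.4, 19.4]
opening: 0.0008
gripper_force: 9.9
```

Request:
drive_tool:
  moves: [0,0,0,-2,0,0,0,0,0,0,-3,0,0,0,0,0,0,-3,0,0,0,0,0,0,0,0,0,0,0,0,0,0,0,0,0]

```text
t: 15.6
tool_pos: [0.466, -0.1334, 0.2606]
orientation: [-3.098, 0.517, 0.003]
force: [-0.8, -0.1, 2.1]
opening: 0.0007
gripper_force: 0.9
```

Run:
```python
from h import *
s,p,R=tool(); print(s["t"],(jig(p)*1000).round(1),s["force"])
c=robot.read_camera("side"); W=jig(world(c))*1000
for y0,y1 in((-50,-38),(38,50)):
    m=(W[...,2]>60)&(W[...,2]<85)&(W[...,1]>-60)&(W[...,1]<60)
for x0 in range(-90,90,20):
    k=m&(W[...,0]>x0)&(W[...,0]<x0+20); print(x0,k.sum(),np.percentile(W[k][:,2],[50,95]).round(1) if k.any() else "")
```

```text
15.6 [-7.290e+01 -2.000e-01  2.606e+02] [-0.80702657 -0.06104497  2.10750121]
-90 55 [72.3 83.7]
-70 78 [71.8 73.9]
-50 19 [71.  73.8]
-30 54 [71.5 82.1]
-10 44 [71.1 79. ]
10 35 [70.8 81.3]
30 27 [68.7 72.2]
50 76 [69.1 72.6]
70 66 [69.3 72.6]
```

Request:
drive_tool:
  moves: [0,0,0,-2,0,0,0,0,0,0,-2,0,0,0,0,0,0,0,0,0,0,0,0,0,0,0,0,0]

```text
t: 16.05
tool_pos: [0.4666, -0.1336, 0.2654]
orientation: [-3.099, 0.517, 0.0]
force: [0.1, 0.6, 0.2]
opening: 0.0
gripper_force: 0.0
```

The force is gone, so the catch seems to have snapped. Going up and checking from the side camera.

Request:
drive_tool:
  moves: [0,0,0,-10,0,0,0,0,0,0,-20,0,0,0,0,0,0,-10,0,0,0,0,0,0,0,0,0,0]

```text
t: 16.45
tool_pos: [0.4674, -0.1339, 0.3078]
orientation: [3.098, -0.517, 0.006]
force: [0.6, -0.5, 0.4]
opening: 0.0005
gripper_force: 0.0
```

Run:
```python
from h import *
s,p,R=tool(); print(s["t"],(jig(p)*1000).round(1),s["force"])
c=robot.read_camera("side"); i=c["color"][...,::-1]; cv2.imwrite("pics/s7.png",cv2.resize(i[90:230,260:440],None,fx=3.5,fy=3.5))
```

```text
16.45 [-7.140e+01 -3.000e-01  3.078e+02] [ 0.56034652 -0.54093095  0.373655  ]
```

View pics/s7.png

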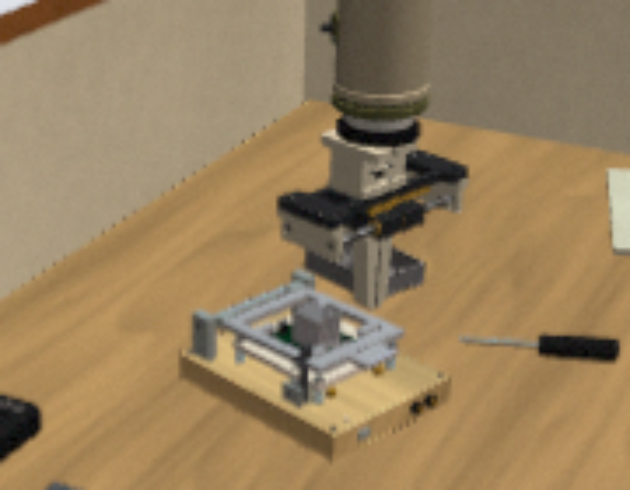

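The frame is down and stays shut (330,330), and the fingers are clear. Now over the heatsink, then press.

Request:
drive_tool:
  moves: [0,25,0,0,0,0,0,0,30,0,0,0,0,0,0,16,0,0,0,0,0,0,0,0,15,0,0,0,0,0,0,10,0,0,0,0,0,0,0,0,0,0]

```text
t: 17.1
tool_pos: [0.532, -0.156, 0.2771]
orientation: [-3.098, 0.517, 0.008]
force: [0.1, 0.3, -0.2]
opening: 0.0004
gripper_force: 0.0
```

Request:
drive_tool:
  moves: [0,0,0,4,0,0,0,0,0,0,3,0,0,0,0,0,0,2,0,0,0,0,0,0,0,0,0,0]

```text
t: 17.5
tool_pos: [0.5331, -0.1564, 0.2717]
orientation: [-3.099, 0.517, 0.002]
force: [-5.8, 2.3, 7.5]
opening: 0.0003
gripper_force: 3.7
```

Request:
drive_tool:
  moves: [0,0,0,2,0,0,0,0,0,0,2,0,0,0,0,0,0,0,0,0,0]

```text
t: 17.8
tool_pos: [0.5333, -0.1564, 0.2685]
orientation: [-3.099, 0.517, 0.001]
force: [-7.2, 2.3, 10.4]
opening: 0.0005
gripper_force: 5.1
```

Request:
drive_tool:
  moves: [0,0,0,1.5,0,0,0,0,0,0,0,0,0,0,0,0,0,0,0,0,0]

```text
t: 18.1
tool_pos: [0.5334, -0.1564, 0.2683]
orientation: [3.099, -0.517, -0.001]
force: [-12.1, 3.7, 19.8]
opening: 0.0006
gripper_force: 10.1
```

The nest is on its stops: z has stopped changing at about 20 N. I'm relieving the sideways load a little and checking.

Request:
drive_tool:
  moves: [0,-1,0,0,0,0,0,0,-0.8,0,0.3,0,0,0,0,0,0,0,0,0,0,0,0,0,0,0,0,0,0,0,0,0,0,0,0]

```text
t: 18.6
tool_pos: [0.5326, -0.1562, 0.2683]
orientation: [3.098, -0.517, 0.005]
force: [-4.6, 2.1, 15.1]
opening: 0.001
gripper_force: 7.5
```

Run:
```python
from h import *
s,p,R=tool(); print(s["t"],(jig(p)*1000).round(1),(s["force"]@RJ).round(1),R.round(4)[:,2])
c=robot.read_camera("wrist"); save(c,"w8")
W=jig(world(c))*1000; hsv=cv2.cvtColor(c["color"],cv2.COLOR_RGB2HSV)
b=(hsv[...,0]>45)&(hsv[...,0]<90)&(hsv[...,1]>90)&(abs(W[...,0])<60)&(abs(W[...,1])<50)&(W[...,2]<56)
print(b.sum(),np.percentile(W[b],[2,50,98],axis=0).round(1))
```

```text
18.6 [ -2.6  -0.  268.3] [-5.   0.4 15.1] [ 0.0032 -0.0011 -1.    ]
5811 [[-34.9 -33.8  47.2]
 [ 20.6   0.6  48.4]
 [ 44.3  33.5  49.9]]
```

View pics/w8.png

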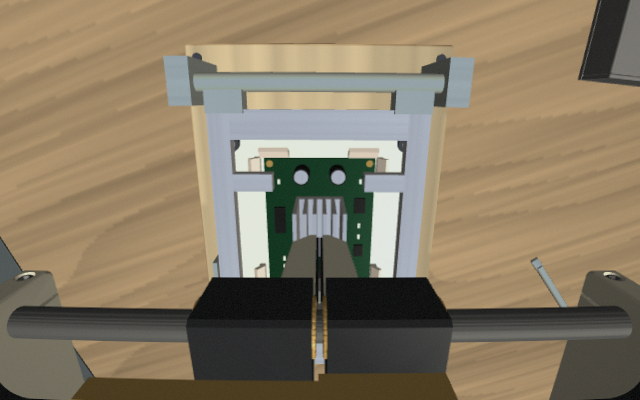

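Wrist view: the frame is shut, and the fingers, at (320,255), are on the heatsink. The board's top is at 48.4 mm, 8.1 mm lower than before, so the nest is on its stops. I'll add a little push for margin, hold, and hand in.

Request:
drive_tool:
  moves: [0,0,0,0.9,0,0,0,0,0,0,0,0,0,0,0,0,0,0,0,0,0,0,0,0,0,0,0,0,0,0,0,0,0,0,0,0,0,0,0,0,0,0]

```text
t: 19.25
tool_pos: [0.5326, -0.1562, 0.2683]
orientation: [3.098, -0.517, 0.005]
force: [-8.4, 3.6, 22.2]
opening: 0.0004
gripper_force: 10.9
```

```bash
python3 -c "
from plant import robot
s=robot.read_state();print(s['force'],s['t']);print(robot.close_job())"
```

```text
[-8.35164629  3.60466004 22.23364233] 19.25
the job is handed in; nothing more can be done
None
```

I handed the job in at 19.25 s: the board lies flat in the nest with its terminals to the front, the frame is latched shut, and the fingers hold the nest on its stops with about 22 N; the judge's verdict was not shown.

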